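# Close up a row of vice-jaw blanks under the drawer guard

## Task

Slide the three steel blanks along the floor of the drawer insert until all stand side by side under the wire guard, each with a short end flat against the far fence, and bring the blue sliding divider up by its red tab so that it closes the row tight against the left end wall. Nudge gently and keep the blanks on the floor (do not lift or ram them), do not hit the wire guard, and leave the carton and the two couplings alone.

Things in the scene. Friction and masses are not known exactly. Their poses are not given: they have to be found in the camera images.
- tray: Grey drawer insert, fixed. Origin on the bench; x away from the robot to the far fence, y left. mm: floor top z 4; far fence inner face x 100, left end wall inner face y 150, both with tops at z 26; low right wall (y -200) and front wall (x -165), tops z 16. Finished row: blank centres at x 77, the three blanks fill y 48 to 150.
- guard: Fixed wire guard, origin and axes as the tray's. mm: three 6 mm wires along y (-208 to 162) at x 42, 68, 94, centres at z 66 (63 free below). Yellow end plates 5 thick at y 161 and -207, x 38 to 104, 70 high. It overhangs the row's place: a blank can be pushed home only with the tool slanted in under the front wire.
- blank1: One of three alike steel vice-jaw blanks, 46 x 34 x 30 mm (x, y, z), with two dark counterbored holes (look only) in its top; about 0.3 kg. Origin at the centre of the underside; x along its 46 mm length.
- blank2: One of three alike steel vice-jaw blanks, 46 x 34 x 30 mm (x, y, z), with two dark counterbored holes (look only) in its top; about 0.3 kg. Origin at the centre of the underside; x along its 46 mm length.
- blank3: One of three alike steel vice-jaw blanks, 46 x 34 x 30 mm (x, y, z), with two dark counterbored holes (look only) in its top; about 0.3 kg. Origin at the centre of the underside; x along its 46 mm length.
- divider (a joint): Blue divider sliding to tray +y under the guard; m, 0 = far right, up to 0.195. Its left face, which meets the blanks, spans tray x 34 to 98 mm, z 6 to 42, and lies at tray y = -136 mm + value; with three blanks tight the value is 0.184. Stiff (3 N alone, more with blanks ahead); stays where left.
- divider_tab (a point): Top centre of the divider's red tab, at tray x 10 mm, z 48, y = -141 mm + divider value. The tab is 26 (x) by 10 (y) mm, z 6 to 48, clear in front of the guard; push its right side or pinch it from above.
- carton: Bystander: white carton with a blue band, 90 x 36 x 36 mm, lying on the bench left of the insert. Origin at the centre of the underside.
- coupling1: Bystander: dark steel coupling, a ring 30 mm outside, 20 mm inside diameter, 26 high, standing on the bench right of the insert. Origin at the centre of the underside.
- coupling2: Bystander: second coupling, like the first.
Mind the look-alikes: they are no part of the job. What is shaped like the blank1 but green or orange is not meant.

How it is judged:
By the outcome, as a careful person would: the job done as asked, in the order asked, and still so for the second after the job is handed in, with the robot touching nothing.
It also fails if it takes over 72 s, if anything falls off the work surface, if the arm or the gripper's body presses on something with over 40 N, if the wrist force passes 120 N, or if a joint passes its speed limit or range.

## Robot

A 6-joint arm with a two-finger parallel gripper is mounted at the origin on the work surface. World frame = base frame: x ahead of the robot, y to its left, z up, the work surface at z = 0. Lengths are in mm, angles in degrees, forces in N, time in s.
With the tool pointing down it reaches from about 350 to 850 mm from the base axis. Payload 8.1 kg.
Tool frame: the origin (TCP) lies where the fingers leave the gripper's body, on its centre line; the fingertips stand 73 mm ahead of it and the grasp point (between the pads) lies 54 mm ahead of it; z points along the fingers, y is the line along which they close (so a half turn about z gives the same grasp; the last joint's range is limited). The gripper opens to 85 mm and grips with 20 to 120 N. Pads are 22 mm wide; open, the fingers measure 114 mm over their backs; the gripper's body (76 mm by 85 mm) begins 54 mm behind the grasp point. The pads swing forward as they close: fully open they stand 13 mm farther back than shut.
Start: joints at [-71.242, 7.471, 85.268, -0, 87.261, -4.893], TCP at [240.725, -549.597, 303.892] pointing down, gripper open.
Joint ranges: [-169.43, 169.43], [-51.17, 129.36], [1.28, 143.12], [-76.62, 256.62], [0, 156.53], [-152.29, 152.29]. Speed limits (degrees/s): [136.94, 136.94, 159.86, 180, 180, 180].

## Interface

Orientations are given as [roll, pitch, yaw] about the fixed x, y, z axes, in that order (R = Rz(yaw) Ry(pitch) Rx(roll)).
In Python, from bench import sense, optics, r gives the robot as it stands.
- The arm moves only by the tool servo_tool, never from a script. Its argument "plan" is a list that holds one entry, the list of rows, each a list of 5 numbers: the shift along the world's x, y, z in m, then the turn about the world's z in degrees, then the finger opening in m, from 0 to 0.0854. A call has 1 to 10 rows; each row shifts and turns the commanded pose from where the row before left it; what a row does not reach is not made up. A row lasts 1/10 s, in which the tool goes at most 50 mm and 8.59 degrees, less where a joint would pass 70% of its speed; a pose out of reach is approached as far as the arm can. A call is refused whole if a number of a shift passes 0.05 or a number of a turn 8.59, either way. A call with a gripper value outside its range is refused whole. The fingers move at their own pace and stop on an object; "force" is the grip in N (left out, the last holds). Time passes only in rows, so rows that do not move let the fingers close. It gives the time, the measured TCP pose, the force, the opening and the grip force at its end, in the units of the state.
- sense(): the state, without advancing time (a new reading comes with each control period).
- optics.snapshot(name): name is "scene" or "top" or "wrist"; returns a dict with "frame" (384x512x3 uint8, blue, green, red), "fx", "fy", "cx", "cy" (pixels), "cam_to_world" (4x4, takes a point from camera to world coordinates). Camera axes: x right, y down, z forward; pixel columns grow to the right and rows downward; lengths in mm; the calibration is good to about 2 mm. A picture is of the moment at which its call begins. There is no depth.
- r.hand_in(): hands the job in; it is judged then, once.
The state is a dict: "time": time; "joint_pos": joint angles; "qd": joint speeds; "joint_efforts": joint torques, N m; "tool_pos": TCP position; "tcp_rot": TCP orientation; "ft_force": force on the tool from outside, world axes, zero at the start; "wrist_torque": the same for the moment, N m; "finger_gap": finger opening in mm; "grip_force": force on a finger pad.
Only numpy, scipy, OpenCV 4.12 (cv2) and the standard library are available. Lean on these libraries where they do the work, as an engineer would, in place of code of your own. Each camera call takes 0.05 s, during which the arm holds its last target. There are 200 camera calls.

## Working session

There is one attempt and no reset: what is moved stays moved. The work goes in short steps, Python scripts to look and compute and a tool call to move; the robot and the scene stay as the last step left them, time stands still between calls to the robot, and variables do not carry over. Pictures are saved under pics/ and viewed, at most 10 in all, crops included, and the job is handed in when it is done.

Besides the shell and the picture viewer there is one more tool, called after ">>>" by a JSON object that holds its "api" and its "payload", one argument or row to a line. servo_tool: Moves the arm, as the interface text tells. Its arguments: {"type":"object","properties":{"plan":{"type":"array"},"force":{"type":"number"}},"required":["plan"]}

```bash
ls; mkdir -p pics
python3 - <<'E'
from bench import sense, optics, r
import cv2,numpy as np
s=sense();print(s)
ims=[]
for n in("scene","top"):
    d=optics.snapshot(n);cv2.imwrite(f"pics/{n}0.png",d["frame"]);print(n,d["fx"],d["fy"],d["cx"],d["cy"],np.round(d["cam_to_world"],4).tolist())
E
```

```text
pics
{'time': 0.0, 'joint_pos': array([-7.12422583e+01,  7.51275677e+00,  8.53296193e+01, -6.45153781e-04,
        8.72617848e+01, -4.89109036e+00]), 'qd': array([ 0.03407752, -0.06439451, -0.05266388, -0.03275456, -0.02779882,
       -0.11141133]), 'joint_efforts': array([ 2.00475342e-04, -5.69391525e+01, -5.00554132e+01, -2.15506711e-04,
        1.42918172e-02, -6.34330536e-05]), 'tool_pos': array([ 240.57928726, -549.19934698,  302.86556783]), 'tcp_rot': array([-1.79896164e+02, -8.23893983e-03,  2.36488560e+01]), 'ft_force': array([-0.3062243 ,  0.91592828, -0.11802226]), 'wrist_torque': array([0.01791988, 0.02976173, 0.00749788]), 'grip_force': 0.0, 'finger_gap': 85.32009186636552}
scene 354.86541337433624 354.86541337433624 254.9367386271928 184.4276993625529 [[0.7344, 0.4508, -0.5074, 980.7454], [0.6787, -0.4886, 0.5482, -413.6497], [-0.0008, -0.747, -0.6648, 570.723], [0.0, 0.0, 0.0, 1.0]]
top 353.11816076143157 353.11816076143157 259.8793357559045 191.8168005873026 [[-0.0194, -0.9869, 0.16, 441.3555], [-0.9998, 0.02, 0.0019, 17.4744], [-0.0051, -0.1599, -0.9871, 913.4288], [0.0, 0.0, 0.0, 1.0]]
```

View pics/scene0.png

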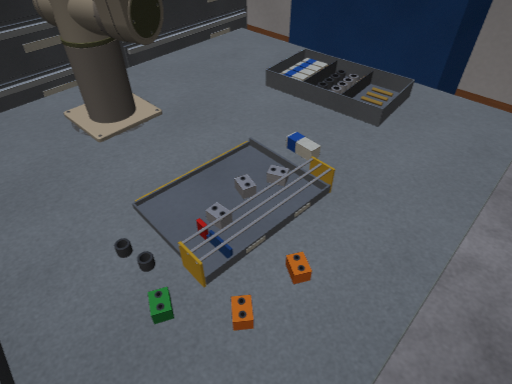

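View pics/top0.png

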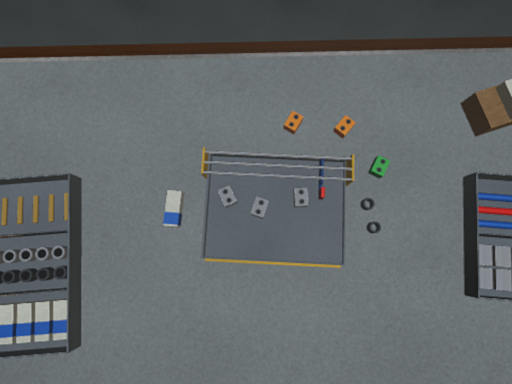

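Run:
```python
import cv2
a=cv2.imread("pics/top0.png")[140:275,190:390]
cv2.imwrite("pics/topc.png",cv2.resize(a,None,fx=4,fy=4,interpolation=cv2.INTER_CUBIC))
```

```text
(no output)
```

View pics/topc.png

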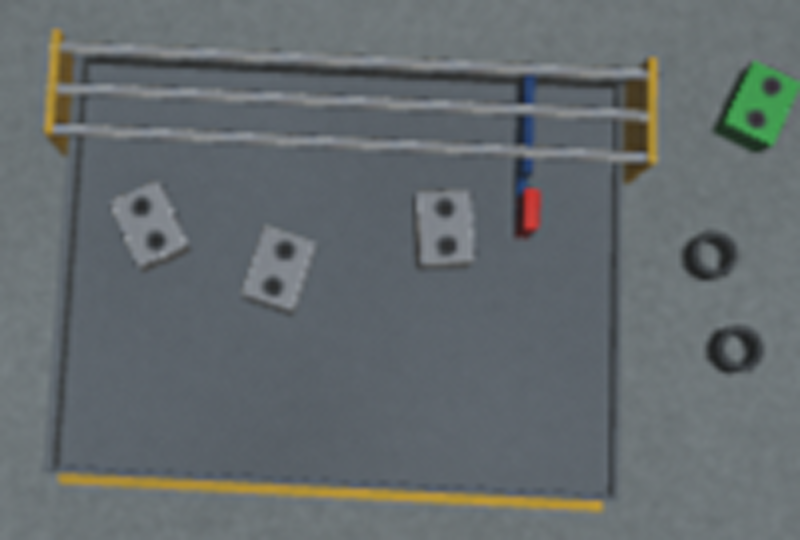

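```bash
cat > h.py <<'E'
import numpy as np
from scipy.optimize import least_squares
def ray(d,uv,z):
    M=d["cam_to_world"];v=M[:3,:3]@np.array([(uv[0]-d["cx"])/d["fx"],(uv[1]-d["cy"])/d["fy"],1]);c=M[:3,3]
    return (c+v*(z-c[2])/v[2])
T=[0,0,0.] # tray x,y,yaw deg
try:
    T=np.load("tray.npy")
except Exception: pass
def rot(a): a=np.radians(a);return np.array([[np.cos(a),-np.sin(a)],[np.sin(a),np.cos(a)]])
def t2w(p): return rot(T[2])@np.array(p[:2])+T[:2]
def w2t(p): return rot(-T[2])@(np.array(p[:2])-T[:2])
def proj(d,p):
    M=d["cam_to_world"];c=M[:3,:3].T@(np.array(p)-M[:3,3]);return np.array([d["cx"]+d["fx"]*c[0]/c[2],d["cy"]+d["fy"]*c[1]/c[2]])
E
python3 - <<'E'
from bench import sense,optics,r
import numpy as np,h
from scipy.optimize import least_squares
d=optics.snapshot("top")
f=lambda u:(u[0]/4+190-.4,u[1]/4+140-.4)
P=[((56,31),104,161,70),((49,132),38,161,70),((653,58),104,-207,70),((653,163),38,-207,70),((70,129),42,158.5,66),((640,157),42,-204.5,66)]
W=[h.ray(d,f(p[0]),p[3])[:2] for p in P]
def res(q): return np.concatenate([h.rot(q[2])@np.array(p[1:3])+q[:2]-w for p,w in zip(P,W)])
s=least_squares(res,[580,0,0]);print(s.x,s.fun.round(1));np.save("tray.npy",s.x);h.T=s.x
for n,a,b in(("A",(142,206),(157,241)),("B",(285,250),(273,287)),("C",(445,208),(447,246))):
    p,q=[h.ray(d,f(u),34)[:2] for u in(a,b)]
    v=p-q;print(n,((p+q)/2).round(1),h.w2t((p+q)/2).round(1),"hole dist",np.hypot(*v).round(1),"yaw rel tray",(np.degrees(np.arctan2(v[1],v[0]))-h.T[2]).round(1))
print("tab",h.w2t(h.ray(d,f((532,209)),48)))
print("front wall",[h.w2t(h.ray(d,f(u),16)).round(1) for u in((58,479),(602,507))])
E
```

```text
[578.26536333   1.28301037  -3.98675519] [ 1.  -1.4 -1.1 -0.7  0.3 -1.1  0.1 -0.6  0.2  8.8 -0.4 -5. ]
A [576.3 102.2] [ -9.  100.6] hole dist 24.4 yaw rel tray 26.6
B [546.1  21.2] [-33.5  17.6] hole dist 24.5 yaw rel tray -15.0
C [570.3 -84.3] [ -2. -86.] hole dist 24.2 yaw rel tray 4.8
tab [   9.70199251 -137.36260671]
front wall [array([-170.4,  149.1]), array([-170.4, -190.2])]
```

>>> {"api": "servo_tool", "payload": {
  "plan": [
    [[0.026,0.04,-0.008,-6,0.085],[0.026,0.04,-0.008,-6,0.085],[0.026,0.04,-0.008,-6,0.085],[0.026,0.04,-0.008,-6,0.085],[0.026,0.04,-0.008,-6,0.085],[0.026,0.04,-0.008,-6,0.085],[0.026,0.04,-0.008,-6,0.085],[0.026,0.04,-0.008,-6,0.085],[0.026,0.04,-0.008,-6,0.085],[0.026,0.04,-0.008,-6,0.085]]
  ]
}}

```text
time: 1.15
tool_pos: [501.3, -147.7, 223.5]
tcp_rot: [180.0, -0.0, -36.6]
ft_force: [1.1, -1.0, 0.6]
finger_gap: 84.9
grip_force: 0.0
```

>>> {"api": "servo_tool", "payload": {
  "plan": [
    [[0.02,0.03,-0.008,-5,0.085],[0.02,0.03,-0.008,-5,0.085],[0.02,0.03,0,0,0.085],[0,0,0,0,0.085],[0,0,0,0,0.085]]
  ]
}}

```text
time: 1.65
tool_pos: [560.7, -58.9, 207.4]
tcp_rot: [180.0, 0.0, -46.2]
ft_force: [-1.0, -0.0, 0.1]
finger_gap: 85.3
grip_force: 0.0
```

Run:
```python
from bench import sense,optics,r
import cv2,numpy as np,h
d=optics.snapshot("scene")
s=sense();p=s["tool_pos"];print(p,s["tcp_rot"],s["joint_pos"].round(1))
u=h.proj(d,p-[0,0,30]);print(u)
x,y=(u-[75,55]).astype(int);print(x,y)
a=d["frame"][max(y,0):y+110,x:x+150];cv2.imwrite("pics/grip.png",cv2.resize(a,None,fx=5,fy=5,interpolation=cv2.INTER_CUBIC))
c=np.array([-.734,-.679,0])
for k in(-57,-42.5,0,42.5,57): print(k,[((h.proj(d,p+c*k-[0,0,z])-[x,max(y,0)])*5).round().astype(int).tolist() for z in(0,60,73)])
w=optics.snapshot("wrist");cv2.imwrite("pics/wr.png",w["frame"])
```

```text
[560.38820243 -59.68595165 207.51841629] [ 1.79950993e+02  2.75334238e-02 -4.63005310e+01] [-11.3   5.7  97.4  -0.   76.9 125. ]
[218.77584674 147.95235418]
143 92
-57 [[529, 213], [531, 343], [531, 369]]
-42.5 [[489, 213], [494, 343], [495, 369]]
0 [[373, 213], [384, 343], [386, 369]]
42.5 [[257, 213], [275, 343], [278, 369]]
57 [[217, 213], [237, 343], [241, 369]]
```

View pics/grip.png

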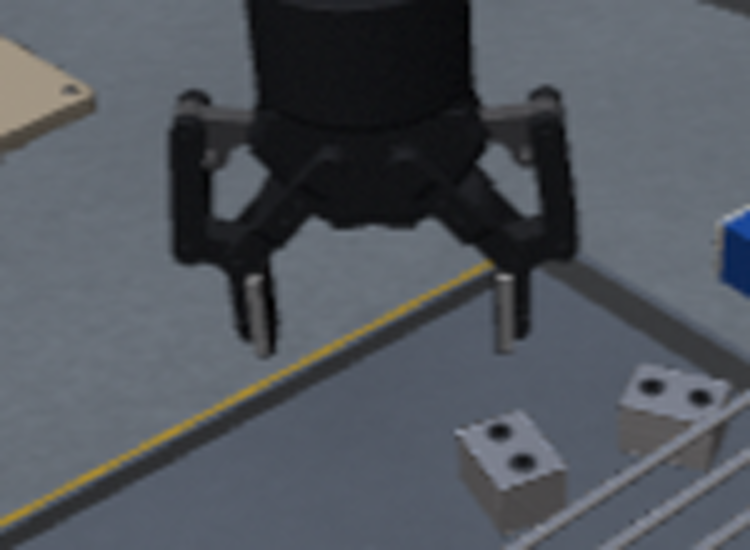

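>>> {"api": "servo_tool", "payload": {
  "plan": [
    [[0.05,0,0,0,0.04],[0.05,0,0,0,0.04],[0.05,0,0,0,0.04],[0.05,0,0,0,0.04],[0.05,0,0,0,0.04],[0.05,0,0,0,0.04],[0.05,0,0,0,0.04],[0.05,0,0,0,0.04],[0.05,0,0,0,0.04],[0.05,0,0,0,0.04]]
  ]
}}

```text
time: 2.75
tool_pos: [923.5, -59.7, 194.3]
tcp_rot: [-177.9, -2.2, -46.5]
ft_force: [-2.0, 0.1, 3.1]
finger_gap: 39.9
grip_force: 0.0
```

Run:
```python
from bench import sense
s=sense();print(s["tool_pos"],s["tcp_rot"].round(2),s["joint_pos"].round(1))
```

```text
[923.46205255 -59.68421506 194.26035023] [-177.95   -2.21  -46.52] [ -6.9  74.9   1.3   0.2 100.8 129.6]
```

>>> {"api": "servo_tool", "payload": {
  "plan": [
    [[0.05,0,0,0,0.0],[0.05,0,0,0,0.0],[0.05,0,0,0,0.0]]
  ]
}}

```text
time: 3.05
tool_pos: [960.1, -53.3, 179.5]
tcp_rot: [-173.5, -7.0, -46.9]
ft_force: [-0.3, 0.2, 0.3]
finger_gap: 0.3
grip_force: 0.0
```

>>> {"api": "servo_tool", "payload": {
  "plan": [
    [[-0.05,0,0.03,0,0.0],[-0.05,0,0,0,0.0],[0,0,0,0,0]]
  ]
}}

```text
time: 3.35
tool_pos: [923.5, -54.1, 188.0]
tcp_rot: [-174.0, -6.4, -46.8]
ft_force: [-0.1, 0.3, -2.5]
finger_gap: -0.3
grip_force: 0.0
```

Run:
```python
from bench import sense
s=sense();print(s["tool_pos"],s["tcp_rot"].round(2),s["joint_pos"].round(1))
```

```text
[923.50684422 -54.08693901 187.96208623] [-173.98   -6.39  -46.8 ] [ -6.7  60.9  24.8   0.5  85.5 129.8]
```

>>> {"api": "servo_tool", "payload": {
  "plan": [
    [[0,0,0.01,8.2,0],[0,0,0.01,8.2,0],[0,0,0.01,8.2,0],[0,0,0.01,8.2,0],[0,0,0,8.2,0],[0,0,0,8.2,0],[0,0,0,8.2,0],[0,0,0,7.6,0]]
  ]
}}

```text
time: 4.15
tool_pos: [920.4, -53.3, 226.4]
tcp_rot: [-173.3, -6.7, 18.4]
ft_force: [-0.5, -0.2, -1.8]
finger_gap: -0.2
grip_force: 0.0
```

>>> {"api": "servo_tool", "payload": {
  "plan": [
    [[0.04,0,0,0,0],[0.04,0,0,0,0],[0.04,0,0,0,0],[0.04,0,0,0,0]]
  ]
}}

```text
time: 4.55
tool_pos: [962.3, -42.0, 208.2]
tcp_rot: [-176.0, -13.2, 17.6]
ft_force: [-0.1, 0.0, 0.1]
finger_gap: -0.0
grip_force: 0.0
```

```bash
cat > st.py <<'E'
from bench import sense
import numpy as np,h
from scipy.spatial.transform import Rotation as R
def st():
    s=sense();Rm=R.from_euler("xyz",s["tcp_rot"],degrees=True).as_matrix();z=Rm[:,2];y=Rm[:,1]
    # closing axis heading as perpendicular => heading of tool x-ish in horizontal
    yaw=np.degrees(np.arctan2(y[0],-y[1]))
    f=np.array([np.cos(np.radians(yaw)),np.sin(np.radians(yaw)),0]);l=np.array([-f[1],f[0],0])
    print("tcp",s["tool_pos"].round(1),"yaw",yaw.round(2),"(tray %.2f)"%(yaw-h.T[2]),"tilt fwd",np.degrees(np.arctan2(z@f,-z[2])).round(2),"side",np.degrees(np.arctan2(z@l,-z[2])).round(2),"q",s["joint_pos"].round(1),"F",s["ft_force"].round(1),"t",s["time"],"gap",s["finger_gap"])
    return s,Rm,z
if __name__=="__main__":
    s,Rm,z=st()
    for n,k in(("tip",73),("grasp",54)):
        p=s["tool_pos"]+k*z;print(n,p.round(1),"tray",h.w2t(p).round(1))
E
python3 st.py
```

```text
tcp [962.3 -42.  208.2] yaw 18.5 (tray 22.49) tilt fwd 13.23 side 3.93 q [-8.4 74.6  1.3  9.4 94.  65.1] F [-0.1  0.   0.1] t 4.55 gap -0.04220153760942817
tip [976.5 -32.1 137.3] tray [399.6  -5.6]
grasp [972.8 -34.6 155.7] tray [396.1  -8.4]
```

>>> {"api": "servo_tool", "payload": {
  "plan": [
    [[0,0,0,8,0],[0.04,0,0,0,0],[0.04,0,0,0,0],[0.04,0,0,0,0]]
  ]
}}

```text
time: 4.95
tool_pos: [986.0, -33.6, 191.1]
tcp_rot: [-178.5, -17.6, 25.4]
ft_force: [-0.2, 0.6, -0.1]
finger_gap: 0.1
grip_force: 0.0
```

```bash
python3 st.py
```

```text
tcp [986.  -33.6 191.1] yaw 25.81 (tray 29.80) tilt fwd 17.61 side 1.44 q [-8.1 76.   1.3 10.9 88.8 57.4] F [-0.2  0.6 -0.1] t 4.95 gap 0.11561678286221685
tip [1005.1  -22.4  121.5] tray [427.5   6.1]
grasp [1000.2  -25.3  139.6] tray [422.7   2.8]
```

>>> {"api": "servo_tool", "payload": {
  "plan": [
    [[0.05,0,0,0,0],[0.05,0,0,0,0]]
  ]
}}

```text
time: 5.15
tool_pos: [1009.2, -27.4, 178.9]
tcp_rot: [179.5, -21.1, 25.3]
ft_force: [-0.0, -0.6, -0.2]
finger_gap: -0.2
grip_force: 0.0
```

>>> {"api": "servo_tool", "payload": {
  "plan": [
    [[-0.04,0,0.02,-3.8,0],[-0.04,0,0.02,0,0],[-0.05,0,0,0,0]]
  ]
}}

```text
time: 5.45
tool_pos: [951.8, -28.7, 206.5]
tcp_rot: [179.4, -21.4, 23.8]
ft_force: [1.6, -0.1, 2.1]
finger_gap: 0.1
grip_force: 0.0
```

```bash
python3 st.py
```

```text
tcp [951.8 -28.7 206.5] yaw 23.61 (tray 27.60) tilt fwd 21.4 side -0.57 q [-8.1 54.4 34.9 11.1 72.3 56.6] F [ 1.6 -0.1  2.1] t 5.45 gap 0.1303753119384597
tip [976.4 -18.6 138.5] tray [398.6   7.8]
grasp [970.  -21.3 156.2] tray [392.4   4.8]
```

>>> {"api": "servo_tool", "payload": {
  "plan": [
    [[-0.045,0.013,0,0,0.05],[-0.045,0.013,0,0,0.05],[-0.045,0.013,0,0,0.05],[-0.045,0.013,0,0,0.05],[-0.045,0.013,0,0,0.05],[-0.045,0.013,0,0,0.05],[-0.045,0.013,0,-1,0.05],[-0.045,0.013,0,0,0.05],[-0.045,0.013,0,0,0.05],[0,0,0,0,0.05]]
  ]
}}

```text
time: 6.45
tool_pos: [554.8, 86.9, 203.0]
tcp_rot: [179.7, -20.9, 22.8]
ft_force: [0.6, -0.7, -0.4]
finger_gap: 50.3
grip_force: 0.0
```

```bash
python3 st.py
python3 - <<'E'
from bench import optics
import cv2
w=optics.snapshot("wrist");t=optics.snapshot("top")
cv2.imwrite("pics/c1.png",cv2.hconcat([w["frame"][:, :],]))
cv2.imwrite("pics/t1.png",t["frame"])
E
```

```text
tcp [554.8  86.9 203. ] yaw 22.74 (tray 26.72) tilt fwd 20.92 side -0.28 q [ -0.4  -9.3 114.7   9.5  55.5  62.7] F [ 0.6 -0.7 -0.4] t 6.45 gap 50.265229856653995
tip [579.   96.7 134.8] tray [-5.9 95.2]
grasp [572.7  94.1 152.5] tray [-12.   92.2]
```

View pics/c1.png

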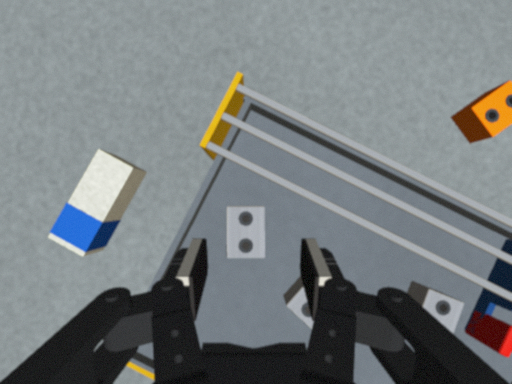

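Run:
```python
from bench import optics
import h,numpy as np
w=optics.snapshot("wrist")
p,q=[h.ray(w,u,34)[:2] for u in((246,218),(246,245))]
v=p-q;c=(p+q)/2
print(c.round(1),h.w2t(c).round(1),np.hypot(*v),np.degrees(np.arctan2(v[1],v[0])))
print(h.w2t(h.ray(w,(239,73),70)),h.w2t(h.ray(w,(203,147),70)), h.w2t(h.ray(w,(210,146),66)))
```

```text
[584.8 101.1] [ -0.4 100. ] 24.331127918204935 22.75518816168514
[113.40865954 163.02858414] [ 46.85191525 161.42888021] [ 50.55461029 157.70683165]
```

Run:
```python
from bench import optics
import h,numpy as np,cv2
w=optics.snapshot("scene")
for u in((182,242),(203,261),(313,159),(335,171)): print(h.w2t(h.ray(w,u,70)).round(1))
a=w["frame"][90:240,170:370];cv2.imwrite("pics/s2.png",cv2.resize(a,None,fx=4,fy=4,interpolation=cv2.INTER_CUBIC))
```

```text
[  43.8 -202.5]
[ 102.8 -200. ]
[ 48.1 157.4]
[109.5 159.2]
```

View pics/s2.png

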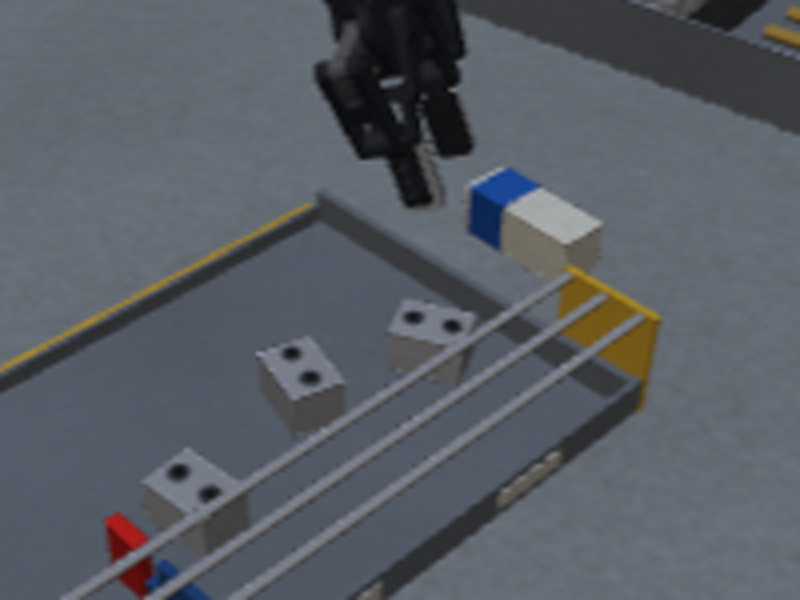

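Run:
```python
from bench import optics
import h,numpy as np,cv2,st
w=optics.snapshot("scene");t=optics.snapshot("top")
s,R,z=st.st();p=s["tool_pos"]
for sgn in(1,-1):
  for lat in (25,37):
    for xx in(-11,11):
      q=p+70*z+R[:,1]*sgn*lat+R[:,0]*xx
      print(sgn*lat,xx,q.round(),((h.proj(w,q)-[170,90])*4).round(), h.proj(t,q).round(1))
f=lambda u:(u[0]/4+170-.4,u[1]/4+90-.4)
a,b=[h.ray(w,f(u),34)[:2] for u in((413,317),(452,325))]
print("A scene",(a+b)/2, h.w2t((a+b)/2))
print("plate",[h.w2t(h.ray(w,f(u),70)).round(1) for u in((568,268),(658,318))])
a=t["frame"][130:280,150:350];cv2.imwrite("pics/t2.png",cv2.resize(a,None,fx=4,fy=4,interpolation=cv2.INTER_CUBIC))
```

```text
tcp [561.7  85.6 205.9] yaw 22.63 (tray 26.62) tilt fwd 21.27 side -0.45 q [ -0.5  -8.6 113.8   9.5  55.3  62.7] F [ 0.8 -0.5 -1.3] t 6.75 gap 50.19312511179467
25 -11 [585.  68. 137.] [409. 209.] [237.8 184.2]
25 11 [604.  76. 145.] [447. 204.] [234.  175.3]
37 -11 [590.  57. 137.] [402. 221.] [242.8 182.1]
37 11 [609.  65. 145.] [440. 217.] [238.9 173.1]
-25 -11 [566. 114. 136.] [437. 161.] [217.2 193.1]
-25 11 [585. 122. 144.] [474. 156.] [213.2 184.2]
-37 -11 [562. 125. 136.] [443. 150.] [212.3 195.3]
-37 11 [581. 133. 144.] [480. 145.] [208.2 186.4]
A scene [575.53123703 104.18084472] [ -9.88157151 102.45874441]
plate [array([ 40. , 162.1]), array([104.1, 163.1])]
```

View pics/t2.png

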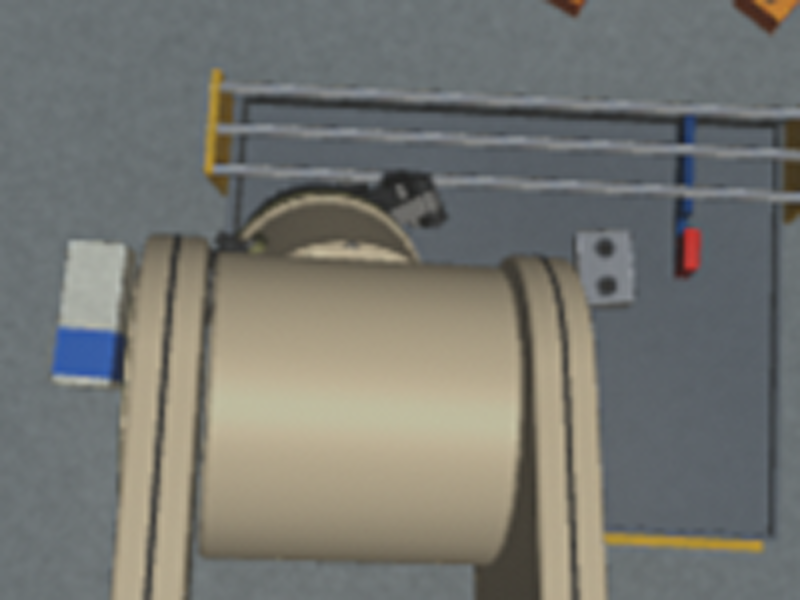

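>>> {"api": "servo_tool", "payload": {
  "plan": [
    [[-0.017,0.005,-0.02,0,0.05],[0,0,-0.03,0,0.05],[0,0,-0.03,0,0.05],[0,0,-0.026,0,0.05],[0,0,-0.01,0,0.05],[0,0,-0.008,0,0.05],[0,0,0,0,0.05],[0,0,0,0,0.05]]
  ]
}}

```text
time: 7.55
tool_pos: [543.7, 91.3, 81.4]
tcp_rot: [179.5, -21.2, 22.8]
ft_force: [0.5, -1.2, 0.4]
finger_gap: 50.4
grip_force: 0.0
```

```bash
python3 st.py
```

```text
tcp [543.7  91.3  81.4] yaw 22.68 (tray 26.67) tilt fwd 21.23 side -0.42 q [ 1.000e-01 -1.000e-01  1.205e+02  1.180e+01  4.030e+01  5.970e+01] F [ 0.5 -1.2  0.4] t 7.55 gap 50.43412561840269
tip [568.3 101.   13.4] tray [-16.9  98.8]
grasp [561.9  98.5  31.1] tray [-23.1  95.8]
```

>>> {"api": "servo_tool", "payload": {
  "plan": [
    [[0,0,0,0,0.03],[0,0,0,0,0.03],[0,0,0,0,0.03],[0,0,0,0,0.03],[0,0,0,0,0.03]]
  ],
  "force": 20
}}

```text
time: 8.05
tool_pos: [543.9, 91.3, 81.9]
tcp_rot: [179.5, -21.3, 22.9]
ft_force: [-1.1, -1.8, 6.4]
finger_gap: 33.2
grip_force: 21.1
```

>>> {"api": "servo_tool", "payload": {
  "plan": [
    [[0.005,0.0027,0,-3.3,0.03],[0.005,0.0027,0,-3.3,0.03],[0.005,0.0027,0,-3.3,0.03],[0.005,0.0027,0,-3.3,0.03],[0.005,0.0027,0,-3.4,0.03],[0.005,0.0027,0,-3.4,0.03],[0.005,0.0027,0,-3.4,0.03],[0.005,0.0027,0,-3.3,0.03],[0,0,0,0,0.03],[0,0,0,0,0.03]]
  ]
}}

```text
time: 9.05
tool_pos: [583.8, 113.5, 81.8]
tcp_rot: [179.6, -21.3, -3.8]
ft_force: [1.4, 0.9, 4.8]
finger_gap: 33.7
grip_force: 21.5
```

```bash
python3 st.py
```

```text
tcp [583.8 113.5  81.8] yaw -3.93 (tray 0.06) tilt fwd 21.32 side -0.35 q [  8.4   6.7 113.4  -7.6  39.4 107.3] F [1.4 0.9 4.8] t 9.05 gap 33.6637823681163
tip [610.2 111.3  13.8] tray [ 24.3 111.9]
grasp [603.4 111.8  31.5] tray [ 17.3 112. ]
```

>>> {"api": "servo_tool", "payload": {
  "plan": [
    [[0,0,0,0,0.043],[0,0,0,0,0.043],[0,0,0,0,0.043],[-0.018,0.0013,0,0,0.043],[-0.018,0.0012,0,0,0.043],[0,0,0,0,0],[0,0,0,0,0],[0,0,0,0,0],[0,0,0,0,0],[0,0,0,0,0]]
  ]
}}

```text
time: 10.05
tool_pos: [547.1, 115.4, 80.3]
tcp_rot: [179.6, -21.2, -3.9]
ft_force: [0.5, -0.8, 0.1]
finger_gap: -0.3
grip_force: 0.0
```

>>> {"api": "servo_tool", "payload": {
  "plan": [
    [[0.008,-0.0006,0,0,0],[0.005,-0.0003,0,0,0],[0.005,-0.0004,0,0,0],[0.005,-0.0003,0,0,0],[0.005,-0.0004,0,0,0],[0.005,-0.0003,0,0,0],[0.005,-0.0004,0,0,0],[0.005,-0.0003,0,0,0],[0.003,-0.0002,0,0,0]]
  ]
}}

```text
time: 10.95
tool_pos: [593.0, 112.2, 80.1]
tcp_rot: [179.6, -21.1, -3.9]
ft_force: [-2.7, -0.2, 1.0]
finger_gap: -0.2
grip_force: 1.3
```

```bash
python3 st.py
python3 - <<'E'
from bench import optics
import cv2
w=optics.snapshot("scene")["frame"][120:240,190:350]
cv2.imwrite("pics/s3.png",cv2.resize(w,None,fx=5,fy=5,interpolation=cv2.INTER_CUBIC))
E
```

```text
tcp [593.  112.2  80.1] yaw -4.01 (tray -0.03) tilt fwd 21.15 side -0.39 q [  8.1   8.2 111.9  -7.4  39.5 106.9] F [-2.7 -0.2  1. ] t 10.95 gap -0.18419451602506412
tip [619.3 109.9  12.1] tray [ 33.3 111.2]
grasp [612.4 110.5  29.8] tray [ 26.5 111.3]
```

View pics/s3.png

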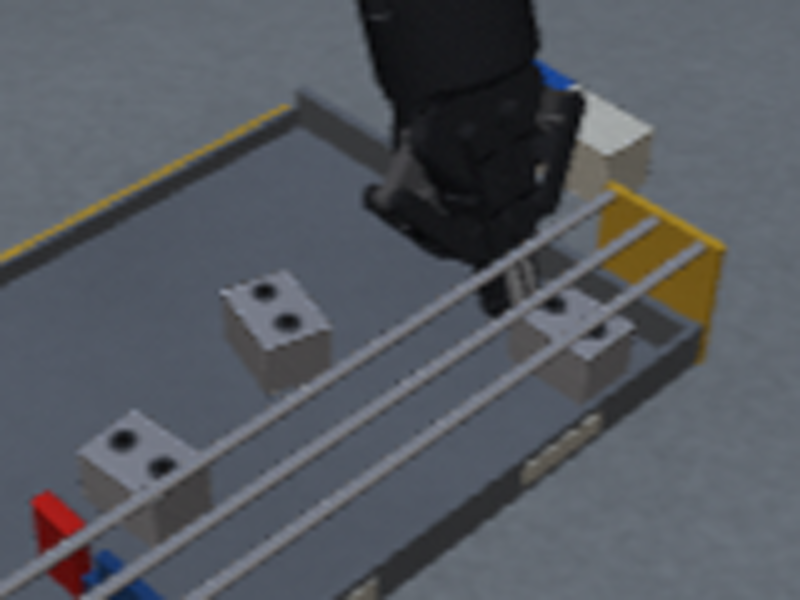

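>>> {"api": "servo_tool", "payload": {
  "plan": [
    [[0.003,-0.0002,0,0,0],[0.003,-0.0002,0,0,0],[0.002,-0.0002,0,0,0],[0.001,0,0,0,0]]
  ]
}}

```text
time: 11.4
tool_pos: [601.6, 111.6, 80.1]
tcp_rot: [179.6, -21.1, -3.9]
ft_force: [-1.2, -0.3, -0.1]
finger_gap: -0.1
grip_force: 1.0
```

>>> {"api": "servo_tool", "payload": {
  "plan": [
    [[0.001,0,0,0,0],[0.0005,0,0,0,0]]
  ]
}}

```text
time: 11.6
tool_pos: [603.0, 111.7, 80.1]
tcp_rot: [179.6, -21.1, -3.9]
ft_force: [-1.7, -0.8, -0.8]
finger_gap: -0.2
grip_force: 0.8
```

>>> {"api": "servo_tool", "payload": {
  "plan": [
    [[0.0007,0,0,0,0],[0.0007,0,0,0,0]]
  ]
}}

```text
time: 11.8
tool_pos: [604.4, 111.6, 80.1]
tcp_rot: [179.6, -21.1, -3.9]
ft_force: [-1.4, 1.0, -0.1]
finger_gap: 0.0
grip_force: 0.7
```

>>> {"api": "servo_tool", "payload": {
  "plan": [
    [[0.0007,0,0,0,0],[0.0007,0,0,0,0]]
  ]
}}

```text
time: 12.0
tool_pos: [605.6, 111.7, 80.0]
tcp_rot: [179.6, -21.1, -3.9]
ft_force: [-5.8, 0.7, 2.5]
finger_gap: 0.2
grip_force: 2.4
```

>>> {"api": "servo_tool", "payload": {
  "plan": [
    [[0.0007,0,0,0,0],[0.0007,0,0,0,0]]
  ]
}}

```text
time: 12.2
tool_pos: [606.0, 111.7, 79.5]
tcp_rot: [179.6, -21.0, -3.9]
ft_force: [-14.8, 0.7, 8.4]
finger_gap: 0.0
grip_force: 5.7
```

>>> {"api": "servo_tool", "payload": {
  "plan": [
    [[-0.03,0.002,0,0,0],[-0.03,0.002,0.02,0,0],[-0.008,-0.021,0.03,-3.75,0.05],[-0.008,-0.021,0,-3.75,0.05],[-0.008,-0.021,0,-3.75,0.05],[-0.008,-0.021,0,-3.75,0.05],[0,0,0,0,0.05],[0,0,0,0,0.05]]
  ]
}}

```text
time: 13.0
tool_pos: [515.8, 31.6, 130.8]
tcp_rot: [179.6, -21.2, -18.9]
ft_force: [-0.3, -0.9, -0.3]
finger_gap: 50.0
grip_force: 0.0
```

```bash
python3 st.py
python3 - <<'E'
from bench import optics
import cv2,h,numpy as np
w=optics.snapshot("wrist");np.savez("w4.npz",**{k:w[k] for k in("fx","fy","cx","cy","cam_to_world")})
cv2.imwrite("pics/w4.png",w["frame"])
E
```

```text
tcp [515.8  31.6 130.8] yaw -18.99 (tray -15.01) tilt fwd 21.23 side -0.34 q [  2.2  -9.9 123.6 -10.7  47.1 117.2] F [-0.3 -0.9 -0.3] t 13.0 gap 50.03785634957498
tip [540.7  22.6  62.8] tray [-39.   18.7]
grasp [534.2  25.   80.5] tray [-45.6  20.6]
```

View pics/w4.png

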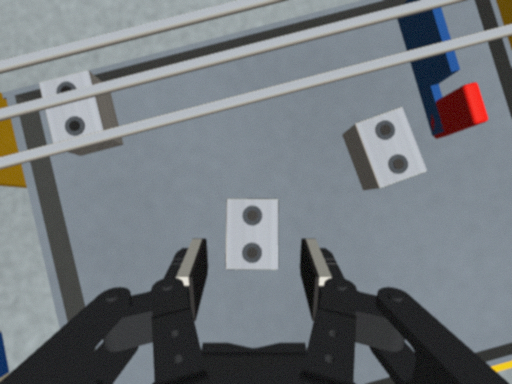

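Run:
```python
import h,numpy as np
w=np.load("w4.npz")
for n,a,b in(("A",(67,91),(75,125)),("B",(252,215),(252,252)),("C",(385,130),(398,164))):
    p,q=[h.ray(w,u,34)[:2] for u in(a,b)];v=p-q;c=(p+q)/2
    print(n,c.round(1),h.w2t(c).round(1),np.hypot(*v).round(1),"yaw tray",np.degrees(np.arctan2(v[1],v[0]))-h.T[2])
print("tab",h.w2t(h.ray(w,(476,105),48)))
```

```text
A [664.7 107.3] [ 78.8 111.8] 23.6 yaw tray -0.3639954905855154
B [547.7  21. ] [-31.8  17.6] 23.9 yaw tray -14.975802656166778
C [571.5 -84.6] [ -0.8 -86.2] 24.1 yaw tray 4.686869631316983
tab [   9.82781962 -136.91723338]
```

>>> {"api": "servo_tool", "payload": {
  "plan": [
    [[-0.001,0.0005,-0.02,0,0.05],[0,0,-0.02,0,0.05],[0,0,-0.01,0,0.05],[0,0,0,0,0.05],[0,0,0,0,0.03],[0,0,0,0,0.03],[0,0,0,0,0.03],[0,0,0,0,0.03],[0,0,0,0,0.03]]
  ]
}}

```text
time: 13.95
tool_pos: [514.6, 32.2, 80.9]
tcp_rot: [179.6, -21.2, -18.9]
ft_force: [-3.5, 1.7, 3.7]
finger_gap: 33.7
grip_force: 23.4
```

>>> {"api": "servo_tool", "payload": {
  "plan": [
    [[0.007,0.003,0,1.6,0.03],[0.007,0.003,0,1.6,0.03],[0.007,0.003,0,1.7,0.03],[0.007,0.003,0,1.7,0.03],[0.007,0.003,0,1.7,0.03],[0.007,0.003,0,1.7,0.03],[0.007,0.003,0,1.7,0.03],[0.007,0.003,0,1.7,0.03],[0.007,0.003,0,1.6,0.03],[0.003,0.003,0,0,0.03]]
  ]
}}

```text
time: 14.95
tool_pos: [581.0, 61.8, 80.8]
tcp_rot: [179.6, -21.2, -3.9]
ft_force: [-2.4, -3.3, 4.3]
finger_gap: 33.4
grip_force: 23.6
```

```bash
python3 st.py
```

```text
tcp [581.   61.8  80.8] yaw -4.02 (tray -0.03) tilt fwd 21.2 side -0.41 q [  2.4   4.9 115.4  -4.3  38.7  99.2] F [-2.4 -3.3  4.3] t 14.95 gap 33.44962863952719
tip [607.3  59.4  12.8] tray [25. 60.]
grasp [600.5  60.   30.5] tray [18.1 60.2]
```

>>> {"api": "servo_tool", "payload": {
  "plan": [
    [[0,0,0,0,0.043],[0,0,0,0,0.043],[0,0,0,0,0.043],[-0.018,0.0013,0,0,0.043],[-0.018,0.0012,0,0,0.043],[0,0,0,0,0],[0,0,0,0,0],[0,0,0,0,0],[0,0,0,0,0]]
  ]
}}

```text
time: 15.85
tool_pos: [545.1, 64.6, 80.6]
tcp_rot: [179.6, -21.2, -3.9]
ft_force: [-0.8, 0.3, 0.2]
finger_gap: -0.1
grip_force: 0.0
```

>>> {"api": "servo_tool", "payload": {
  "plan": [
    [[0.008,-0.0006,0,0,0],[0.005,-0.0003,0,0,0],[0.005,-0.0004,0,0,0],[0.005,-0.0003,0,0,0],[0.005,-0.0004,0,0,0],[0.006,-0.0004,0,0,0],[0.006,-0.0004,0,0,0],[0.006,-0.0004,0,0,0],[0.005,-0.0003,0,0,0],[0.003,-0.0002,0,0,0]]
  ]
}}

```text
time: 16.85
tool_pos: [598.7, 60.9, 80.1]
tcp_rot: [179.6, -21.1, -3.9]
ft_force: [-1.8, 0.6, 0.6]
finger_gap: -0.1
grip_force: 1.0
```

>>> {"api": "servo_tool", "payload": {
  "plan": [
    [[0.0007,0,0,0,0],[0.0007,0,0,0,0]]
  ]
}}

```text
time: 17.05
tool_pos: [599.6, 60.9, 80.0]
tcp_rot: [179.6, -21.1, -3.9]
ft_force: [-3.2, -0.2, 0.6]
finger_gap: 0.0
grip_force: 1.2
```

>>> {"api": "servo_tool", "payload": {
  "plan": [
    [[0.001,0,0,0,0],[0.001,0,0,0,0]]
  ]
}}

```text
time: 17.25
tool_pos: [601.5, 61.0, 80.1]
tcp_rot: [179.6, -21.1, -3.9]
ft_force: [-2.0, -0.2, -0.8]
finger_gap: 0.3
grip_force: 0.8
```

>>> {"api": "servo_tool", "payload": {
  "plan": [
    [[0.0007,0,0,0,0],[0.0007,0,0,0,0]]
  ]
}}

```text
time: 17.45
tool_pos: [602.2, 61.0, 79.8]
tcp_rot: [179.6, -21.0, -3.9]
ft_force: [-11.9, -0.3, 8.1]
finger_gap: 0.0
grip_force: 4.9
```

>>> {"api": "servo_tool", "payload": {
  "plan": [
    [[-0.03,0.002,0,0,0],[-0.03,0.002,0.02,0,0],[-0.003,-0.03,0.03,1,0.046],[-0.002,-0.03,0,1,0.046],[-0.002,-0.03,0,1,0.046],[-0.002,-0.03,0,1,0.046],[-0.0025,-0.03,0,0.75,0.046],[0,0,0,0,0.046],[0,0,0,0,0.046]]
  ]
}}

```text
time: 18.35
tool_pos: [531.8, -85.8, 130.6]
tcp_rot: [179.6, -21.2, 0.8]
ft_force: [0.3, 0.7, -0.3]
finger_gap: 46.1
grip_force: 0.0
```

```bash
python3 st.py
```

```text
tcp [531.8 -85.8 130.6] yaw 0.6 (tray 4.59) tilt fwd 21.19 side -0.39 q [-18.   -7.7 121.6   8.7  46.1  66.3] F [ 0.3  0.7 -0.3] t 18.35 gap 46.1135130382408
tip [558.2 -86.   62.5] tray [-14.  -88.4]
grasp [551.3 -85.9  80.2] tray [-20.8 -88.9]
```

>>> {"api": "servo_tool", "payload": {
  "plan": [
    [[-0.001,0.0015,-0.02,0,0.046],[0,0,-0.02,0,0.046],[0,0,-0.01,0,0.046],[0,0,0,0,0.046],[0,0,0,0,0.03],[0,0,0,0,0.03],[0,0,0,0,0.03],[0,0,0,0,0.03],[0,0,0,0,0.03]]
  ]
}}

```text
time: 19.25
tool_pos: [530.6, -83.5, 80.5]
tcp_rot: [179.6, -21.2, 0.9]
ft_force: [-1.9, 0.7, -0.9]
finger_gap: 33.4
grip_force: 24.6
```

>>> {"api": "servo_tool", "payload": {
  "plan": [
    [[0.0046,0.009,0,-0.46,0.03],[0.0046,0.009,0,-0.46,0.03],[0.0046,0.009,0,-0.46,0.03],[0.0046,0.009,0,-0.46,0.03],[0.0046,0.009,0,-0.46,0.03],[0.0046,0.009,0,-0.46,0.03],[0.0046,0.009,0,-0.46,0.03],[0.0046,0.009,0,-0.46,0.03],[0.0046,0.009,0,-0.46,0.03],[0.0046,0.009,0,-0.46,0.03]]
  ]
}}

```text
time: 20.25
tool_pos: [577.0, 6.6, 80.5]
tcp_rot: [179.6, -21.2, -3.7]
ft_force: [-1.1, -1.1, -1.3]
finger_gap: 33.5
grip_force: 24.5
```

```bash
python3 st.py
```

```text
tcp [577.    6.6  80.5] yaw -3.9 (tray 0.09) tilt fwd 21.18 side -0.39 q [ -4.3   3.6 116.8  -0.3  38.4  89.7] F [-1.1 -1.1 -1.3] t 20.25 gap 33.49220388195458
tip [603.2   4.3  12.5] tray [24.7  4.8]
grasp [596.4   4.9  30.2] tray [17.8  4.9]
```

>>> {"api": "servo_tool", "payload": {
  "plan": [
    [[0,0,0,0,0.043],[0,0,0,0,0.043],[0,0,0,0,0.043],[-0.018,0.0013,0,0,0.043],[-0.018,0.0012,0,0,0.043],[0,0,0,0,0],[0,0,0,0,0],[0,0,0,0,0],[0,0,0,0,0]]
  ]
}}

```text
time: 21.15
tool_pos: [541.4, 8.8, 80.7]
tcp_rot: [179.6, -21.2, -3.7]
ft_force: [0.3, -0.3, -1.0]
finger_gap: -0.1
grip_force: 0.0
```

>>> {"api": "servo_tool", "payload": {
  "plan": [
    [[0.008,-0.0006,0,0,0],[0.005,-0.0003,0,0,0],[0.005,-0.0004,0,0,0],[0.005,-0.0003,0,0,0],[0.005,-0.0004,0,0,0],[0.006,-0.0004,0,0,0],[0.006,-0.0004,0,0,0],[0.006,-0.0004,0,0,0],[0.005,-0.0003,0,0,0],[0.003,-0.0002,0,0,0]]
  ]
}}

```text
time: 22.15
tool_pos: [595.0, 5.2, 80.0]
tcp_rot: [179.6, -21.1, -3.7]
ft_force: [-2.6, 0.4, 0.8]
finger_gap: -0.3
grip_force: 1.0
```

>>> {"api": "servo_tool", "payload": {
  "plan": [
    [[0.001,0,0,0,0],[0.001,0,0,0,0]]
  ]
}}

```text
time: 22.35
tool_pos: [596.5, 5.3, 80.1]
tcp_rot: [179.6, -21.1, -3.7]
ft_force: [-1.7, -1.7, 0.3]
finger_gap: -0.1
grip_force: 1.2
```

>>> {"api": "servo_tool", "payload": {
  "plan": [
    [[0.0007,0,0,0,0],[0.0007,0,0,0,0]]
  ]
}}

```text
time: 22.55
tool_pos: [597.8, 5.3, 80.1]
tcp_rot: [179.6, -21.1, -3.7]
ft_force: [-2.1, 0.0, 0.4]
finger_gap: 0.3
grip_force: 0.9
```

>>> {"api": "servo_tool", "payload": {
  "plan": [
    [[0.0007,0,0,0,0],[0.0007,0,0,0,0]]
  ]
}}

```text
time: 22.75
tool_pos: [598.4, 5.3, 79.7]
tcp_rot: [179.6, -21.0, -3.7]
ft_force: [-12.8, 0.3, 6.9]
finger_gap: 0.2
grip_force: 5.1
```

>>> {"api": "servo_tool", "payload": {
  "plan": [
    [[-0.03,0.002,0,0,0],[-0.03,0.002,0.03,0,0],[0,-0.0355,0.03,0,0],[0,-0.0355,0,0,0],[0,-0.0355,0,0,0],[0,-0.0355,0,0,0],[0.001,-0.0355,0,0,0],[0,0,-0.02,0,0],[0,0,0,0,0]]
  ]
}}

```text
time: 23.65
tool_pos: [539.1, -169.0, 118.2]
tcp_rot: [179.6, -21.0, -3.9]
ft_force: [-1.0, -0.3, -1.3]
finger_gap: 0.0
grip_force: 0.0
```

```bash
python3 st.py
```

```text
tcp [ 539.1 -169.   118.2] yaw -3.99 (tray -0.00) tilt fwd 20.99 side -0.33 q [-26.6  -1.7 117.5  10.8  45.1  61. ] F [-1.  -0.3 -1.3] t 23.65 gap 0.04809016487581836
tip [ 565.2 -171.2   50.1] tray [  -1.1 -173. ]
grasp [ 558.4 -170.6   67.8] tray [  -7.9 -172.9]
```

>>> {"api": "servo_tool", "payload": {
  "plan": [
    [[0,0,-0.02,0,0],[0,0,-0.02,0,0],[0.0003,0.005,0,0,0],[0.0003,0.005,0,0,0],[0.0003,0.005,0,0,0],[0.0006,0.008,0,0,0],[0.0006,0.008,0,0,0],[0.0006,0.008,0,0,0],[0.0006,0.008,0,0,0]]
  ]
}}

```text
time: 24.55
tool_pos: [544.3, -120.8, 81.1]
tcp_rot: [179.6, -21.2, -3.7]
ft_force: [1.0, -2.7, 0.5]
finger_gap: -0.2
grip_force: 1.4
```

>>> {"api": "servo_tool", "payload": {
  "plan": [
    [[0.0006,0.008,0,0,0],[0.0006,0.008,0,0,0],[0.0006,0.008,0,0,0],[0.0006,0.008,0,0,0],[0.0006,0.008,0,0,0],[0.0006,0.008,0,0,0],[0.0006,0.008,0,0,0],[0.0006,0.008,0,0,0],[0.0006,0.008,0,0,0],[0.0006,0.008,0,0,0]]
  ]
}}

```text
time: 25.55
tool_pos: [549.5, -40.5, 80.0]
tcp_rot: [179.6, -21.1, -3.7]
ft_force: [-0.2, -2.7, 1.3]
finger_gap: -0.1
grip_force: 1.4
```

```bash
python3 st.py
```

```text
tcp [549.5 -40.5  80. ] yaw -3.86 (tray 0.13) tilt fwd 21.11 side -0.38 q [-10.7  -0.4 120.9   3.4  38.4  80.9] F [-0.2 -2.7  1.3] t 25.55 gap -0.11704794774535215
tip [575.7 -42.8  11.9] tray [  0.5 -44.1]
grasp [568.9 -42.2  29.7] tray [ -6.3 -44. ]
```

>>> {"api": "servo_tool", "payload": {
  "plan": [
    [[0.0003,0.004,0,0,0],[0.0003,0.004,0,0,0],[0.0003,0.004,0,0,0],[0.0003,0.004,0,0,0],[0.0002,0.004,0,0,0],[0.0003,0.004,0,0,0],[0.0003,0.004,0,0,0],[0.0003,0.004,0,0,0],[0.0003,0.004,0,0,0],[0.0002,0.004,0,0,0]]
  ]
}}

```text
time: 26.55
tool_pos: [552.3, -1.1, 80.0]
tcp_rot: [179.6, -21.1, -3.7]
ft_force: [-1.3, -5.8, 1.5]
finger_gap: -0.1
grip_force: 3.1
```

>>> {"api": "servo_tool", "payload": {
  "plan": [
    [[0.0003,0.004,0,0,0],[0.0003,0.004,0,0,0],[0.0003,0.004,0,0,0],[0.0002,0.003,0,0,0],[0.0002,0.003,0,0,0]]
  ]
}}

```text
time: 27.05
tool_pos: [553.5, 16.6, 80.0]
tcp_rot: [179.5, -21.1, -3.7]
ft_force: [-2.7, -7.8, 1.8]
finger_gap: -0.0
grip_force: 4.2
```

```bash
python3 st.py
```

```text
tcp [553.5  16.6  80. ] yaw -3.87 (tray 0.12) tilt fwd 21.11 side -0.43 q [ -3.3   0.2 120.4  -1.   38.3  91.2] F [-2.7 -7.8  1.8] t 27.05 gap -0.008101043856828744
tip [579.7  14.3  11.9] tray [ 0.5 13.1]
grasp [572.9  14.9  29.6] tray [-6.3 13.2]
```

>>> {"api": "servo_tool", "payload": {
  "plan": [
    [[0.0001,0.002,0,0,0],[0.0002,0.002,0,0,0],[0.0001,0.002,0,0,0],[0.0001,0.001,0,0,0]]
  ]
}}

```text
time: 27.45
tool_pos: [554.0, 23.6, 80.0]
tcp_rot: [179.5, -21.1, -3.7]
ft_force: [-2.9, -8.3, 2.7]
finger_gap: -0.2
grip_force: 4.2
```

>>> {"api": "servo_tool", "payload": {
  "plan": [
    [[0.0001,0.001,0,0,0],[0.0001,0.001,0,0,0]]
  ]
}}

```text
time: 27.65
tool_pos: [554.2, 25.5, 80.0]
tcp_rot: [179.5, -21.1, -3.7]
ft_force: [-3.1, -8.0, 2.8]
finger_gap: -0.0
grip_force: 4.3
```

>>> {"api": "servo_tool", "payload": {
  "plan": [
    [[0.0001,0.001,0,0,0],[0.0001,0.001,0,0,0]]
  ]
}}

```text
time: 27.85
tool_pos: [554.3, 27.4, 80.0]
tcp_rot: [179.5, -21.1, -3.7]
ft_force: [-3.9, -8.3, 2.8]
finger_gap: -0.3
grip_force: 4.4
```

>>> {"api": "servo_tool", "payload": {
  "plan": [
    [[0.0001,0.001,0,0,0],[0.0001,0.001,0,0,0]]
  ]
}}

```text
time: 28.05
tool_pos: [554.5, 29.4, 80.0]
tcp_rot: [179.5, -21.1, -3.7]
ft_force: [-4.6, -8.6, 4.4]
finger_gap: 0.4
grip_force: 4.6
```

>>> {"api": "servo_tool", "payload": {
  "plan": [
    [[0.0001,0.001,0,0,0],[0,0,0,0,0]]
  ]
}}

```text
time: 28.25
tool_pos: [554.5, 29.7, 80.0]
tcp_rot: [179.5, -21.1, -3.7]
ft_force: [-4.5, -13.0, 4.6]
finger_gap: 0.1
grip_force: 6.9
```

>>> {"api": "servo_tool", "payload": {
  "plan": [
    [[0,0.0007,0,0,0],[0,0,0,0,0]]
  ]
}}

```text
time: 28.45
tool_pos: [554.5, 29.9, 80.0]
tcp_rot: [179.4, -21.1, -3.7]
ft_force: [-4.9, -16.6, 5.6]
finger_gap: 0.0
grip_force: 8.7
```

```bash
python3 st.py
```

```text
tcp [554.5  29.9  80. ] yaw -3.91 (tray 0.08) tilt fwd 21.08 side -0.53 q [ -1.5   0.6 120.   -2.2  38.4  93.8] F [ -4.9 -16.6   5.6] t 28.45 gap 0.013488733811522631
tip [580.7  27.5  11.9] tray [ 0.6 26.3]
grasp [573.9  28.1  29.6] tray [-6.2 26.5]
```

>>> {"api": "servo_tool", "payload": {
  "plan": [
    [[0,-0.005,0,0,0],[-0.005,-0.015,0,0,0],[-0.03,-0.02,0.02,0,0],[-0.02,-0.035,0.03,0,0],[-0.01,-0.04,0.02,0,0],[-0.01,-0.045,0.01,0,0],[-0.01,-0.045,0.01,0,0],[-0.01,-0.045,0,0,0],[-0.01,-0.045,0,0,0],[0,0,0,0,0]]
  ]
}}

```text
time: 29.45
tool_pos: [449.3, -268.2, 171.0]
tcp_rot: [179.5, -21.3, -4.0]
ft_force: [0.2, 0.3, 0.6]
finger_gap: -0.2
grip_force: 0.0
```

Run:
```python
from bench import optics
import cv2,numpy as np
t=optics.snapshot("top")["frame"][145:195,195:295];s=optics.snapshot("scene")["frame"][140:240,230:345]
a=cv2.resize(t,(600,300),interpolation=cv2.INTER_CUBIC);b=cv2.resize(s,None,fx=6,fy=6,interpolation=cv2.INTER_CUBIC)[100:400,:600]
b=cv2.resize(s,(345,300),interpolation=cv2.INTER_CUBIC)
c=np.zeros((600,800,3),np.uint8)
c[:230,:460]=cv2.resize(t,(460,230),interpolation=cv2.INTER_CUBIC)
s2=optics.snapshot("scene")["frame"][150:210,250:340]
c[240:600,:540]=cv2.resize(s2,(540,360),interpolation=cv2.INTER_CUBIC)
c[:230,470:800]=cv2.resize(optics.snapshot("scene")["frame"][60:300,130:400],(330,230))
cv2.imwrite("pics/fin.png",c)
```

```text
(no output)
```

View pics/fin.png

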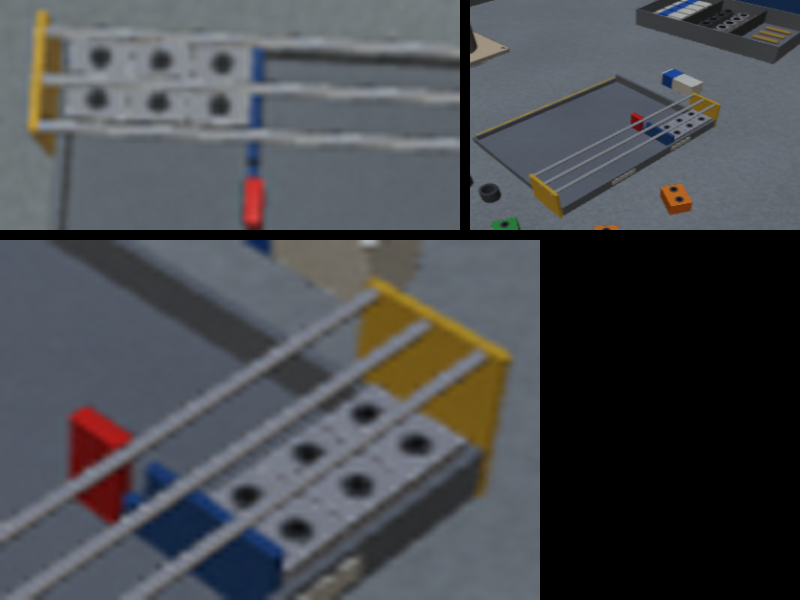

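Run:
```python
from bench import optics
import cv2,numpy as np,h
t=optics.snapshot("top");g=255-cv2.cvtColor(t["frame"],cv2.COLOR_BGR2GRAY).astype(float)
for y in(133,99,65):
    for x in(64.9,89.1):
        u=h.proj(t,[*h.t2w([x,y]),34]);c=u.copy()
        for _ in range(5):
            Y,X=np.mgrid[int(c[1])-3:int(c[1])+5,int(c[0])-3:int(c[0])+5];w=np.clip(g[Y,X]-150,0,None)*(np.hypot(X-c[0],Y-c[1])<3)
            c=np.array([(w*X).sum(),(w*Y).sum()])/w.sum()
        print((x,y),h.w2t(h.ray(t,c,34)).round(1))
```

```text
(64.9, 133) [ 65.4 134.3]
(89.1, 133) [ 89.1 134.2]
(64.9, 99) [ 65.1 100.2]
(89.1, 99) [ 89.  100.4]
(64.9, 65) [65.  66.2]
(89.1, 65) [88.9 66.2]
```

```bash
python3 -c "
from bench import r
print(r.hand_in())"
```

```text
the job is handed in; nothing more can be done
None
```

I handed the job in at about 29.5 s: all three blanks stand side by side at the far fence (centres measured at x ≈ 77 mm, 34 mm apart), the divider closes the row tight against the left end wall, and no move went near the carton or couplings; the verdict was not shown.

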